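# Put the kiosk counter things into their own stands

### The arm

A 7-joint arm with a two-finger parallel gripper is mounted at the origin on the work surface; the furniture and walls round the work are solid. World frame = base frame: x ahead of the robot, y to its left, z up, the work surface at z = 0. Lengths are in m, angles in rad, forces in N, time in s.
With the tool pointing down it reaches from about 0.35 to 0.9 m from the base axis. Payload 19.9 kg.
Tool frame: the origin (TCP) lies at the centre of the arm's flange, where the gripper is bolted on; the fingertips stand 199 mm ahead of it and the grasp point (between the pads) lies grip_depth ahead of it (grip_depth is the distance from the TCP to the grasp point, in m); z points along the fingers, y is the line along which they close (so a half turn about z gives the same grasp; the last joint's range is limited). The gripper opens to 94 mm and grips with 3 to 60 N. Pads are 16 mm wide; open, the fingers measure 119 mm over their backs; the gripper's body (75 mm by 177 mm) begins 78 mm behind the grasp point.
Start: joints at [1.103, 0.417, -0.01, 1.614, 0.005, 1.111, -0.053], TCP at [0.259, -0.569, 0.405] pointing down, gripper open.
Joint ranges: [-2.81, 2.81], [-0.39, 2.02], [-1.27, 1.25], [0.06, 2.57], [-1.19, 4.33], [0.19, 2], [-2.82, 2.82]. Speed limits (rad/s): [1.89, 1.89, 2.39, 2.39, 3.01, 3.01, 3.01].

### API

Orientations are given as [roll, pitch, yaw] about the fixed x, y, z axes, in that order (R = Rz(yaw) Ry(pitch) Rx(roll)).
In Python, from bench import sense, grab_frame, camera_info, close_job, boxes_of, masks_of, grip_depth gives the robot as it stands. The module is installed in compiled form; this text tells all that it offers.
- The arm moves only by the tool carry_out, never from a script. Its argument "moves" is text: rows parted by semicolons, each of 6 numbers parted by spaces: the shift along the tool's x, y, z in m, then the turn, a rotation vector about the tool's x, y, z in degrees. In form: x y z wx wy wz; .... A call has 1 to 12 rows; each row shifts and turns the commanded pose from where the row before left it, along the tool's axes as they then stand; what a row does not reach is not made up. A row lasts 1/10 s, in which the tool goes at most 50 mm and 8.59 degrees, less where a joint would pass 70% of its speed; a pose out of reach is approached as far as the arm can. A call is refused whole if a number of a shift passes 0.05 or a number of a turn 8.59, either way. A call with a gripper value outside its range is refused whole. "grip" is the gripper command: -1 is shut, 1 is fully open, values between are in proportion, set as the call begins (left out, the last holds). The fingers move at their own pace and stop on an object; "force" is the grip in N (left out, the last holds). Time passes only in rows, so rows that do not move let the fingers close. It gives the time, the measured TCP pose, the force, the opening and the grip force at its end, in the units of the state.
- sense(): the state, without advancing time (a new reading comes with each control period).
- grab_frame(name): name is "scene" or "top"; returns (picture, depth): 480x640x3 uint8, blue, green, red; 480x640 float32, m along the optical axis (not along the pixel's ray), 0 where there is no reading.
- camera_info(name): a dict with "K" (3x3 intrinsics, pixels), "R" (3x3) and "t" (3): a world point X has camera coordinates R X + t. Camera axes: x right, y down, z forward; pixel columns grow to the right and rows downward; lengths in m; the calibration is good to about 2 mm. A picture is of the moment at which its call begins. camera_info takes no time and is no camera call.
- close_job(): hands the job in; it is judged then, once.
Trained networks look in the newest picture that a camera, given by its name, has taken for a name from the list of things; names that differ only in an ending like _2 or _b are one class to them, and where a whole thing is asked for, a point or a joint stands for the part that bears it (a point fixed in the world has none). Each returns a list of dicts, best first, with "score" (0 to 1); they miss things now and then, are a little off and sometimes report something else, mostly with a low value. They report only what shows in the picture. A call takes as long as a camera call.
- boxes_of(name, camera): "extent" ([centre column, centre row, width, height] in pixels, round what is visible of it).
- masks_of(name, camera): "region" (480x640 bool, what is visible of it) and "extent" ([centre column, centre row, width, height] in pixels, round what is visible of it).
The state is a dict: "clock": time; "joint_pos": joint angles; "qd": joint speeds; "effort": joint torques, N m; "tcp_pos": TCP position; "eef_rot": TCP orientation; "ft_force": force on the tool from outside, world axes, zero at the start; "torque": the same for the moment, N m; "finger_gap": finger opening in m; "gripper_force": force on a finger pad.
Only numpy, scipy, OpenCV 4.12 (cv2) and the standard library are available. Lean on these libraries where they do the work, as an engineer would, in place of code of your own. Each camera call takes 0.05 s, during which the arm holds its last target. There are 200 camera calls.

### The job

Set the kiosk counter in order for opening: put the cutlery sleeve in the long tray, the charger in the dock with the upright back, the salt shaker in the square stand and the sauce cup in the round stand, each upright and flat on the floor of its stand. The salt shaker has been left in the round stand, so it must go before the cup can come in. Leave the bell and the card reader where they are.

Things in the scene. Friction and masses are not known exactly. Their poses are not given: they have to be found in the camera images.
- salt_shaker: Salt shaker, upright, white faceted body about 40 mm across (flats on all sides, graspable up to 58 mm height) with a domed steel top, 81 mm high, 0.09 to 0.18 kg. At the start it stands in the round stand. Its origin is the centre of its underside, z up.
- sauce_cup: Small dark open plastic sauce cup, 51 mm across the rim, tapering to 36 mm at the foot, 29 mm high, 12 g, standing upright. Grasp it from outside across the rim. Its origin is the centre of its underside, z up.
- charger: Black mains charger block: a box 45 mm (its x) by 52 mm (its y) and 56 mm high, with a thin cable stub on top up to 76 mm, 0.11 to 0.23 kg, standing upright. Its origin is the centre of its underside, z up.
- cutlery_sleeve: White paper-wrapped cutlery set with a brown band, lying flat: 24 mm wide (its x), 150 mm long (its y), 8 mm thick, 12 g, stiff. Its origin is the centre of its underside, z up.
- round_stand: Round stand for the sauce cup: a shallow round dish, 64 mm outside and 54 mm inside. Fixed, pale wood. Floor 4 mm thick, wall tops 12 mm above the worktop. Origin: centre of its underside, at worktop height, z up.
- square_stand: Square stand for the salt shaker: a shallow square dish, 62 mm outside and 52 mm inside, sides along its x and y. Fixed, pale wood. Floor 4 mm thick, wall tops 12 mm above the worktop. Origin: centre of its underside, at worktop height, z up.
- charger_dock: Dock for the charger: a shallow rectangular dish, inside 58 mm (its x) by 66 mm (its y), outside 68 by 76 mm, with an upright slotted back board 42 mm high, 6 mm thick, on its +y end (centred 36 mm from the origin). The charger stands in it with its 52 mm side along the dock's y, either way round. Fixed, pale wood. Floor 4 mm thick, wall tops 12 mm above the worktop. Origin: centre of its underside, at worktop height, z up.
- long_tray: Long tray for the cutlery sleeve: 46 mm (its x) by 172 mm (its y) outside, inside 38 by 164 mm. The side walls run only along the last 42 mm at each end; the middle 92 mm of both long sides is open down to the floor, for the fingers. Fixed, pale wood. Floor 4 mm thick, wall tops 12 mm above the worktop. Origin: centre of its underside, at worktop height, z up.
- desk_bell: White domed counter bell with a black foot, 83 mm across, 58 mm high. Bystander: leave it alone. Its origin is the centre of its underside, z up.
- card_reader: White wedge-shaped card reader, 92 by 68 mm, 40 mm high. Bystander: leave it alone. Its origin is the centre of its underside, z up.

How it is judged:
By the outcome, as a careful person would: the job done as asked, in the order asked, and still so for the second after the job is handed in, with the robot touching nothing.
It also fails if it takes over 93 s, if anything falls off the work surface, if the arm or the gripper's body presses on something with over 40 N, if the wrist force passes 120 N, or if a joint passes its speed limit or range.

## Working session

There is one attempt and no reset: what is moved stays moved. The work goes in short steps, Python scripts to look and compute and a tool call to move; the robot and the scene stay as the last step left them, time stands still between calls to the robot, and variables do not carry over. Pictures are saved under pics/ and viewed, at most 14 in all, crops included, and the job is handed in when it is done.

Besides the shell and the picture viewer there is one more tool, called after "Emit:" in YAML: its name, and indented under it one key for each argument. carry_out: Moves the arm, as the interface text tells. Its arguments: {"type":"object","properties":{"moves":{"type":"string"},"grip":{"type":"number"},"force":{"type":"number"}},"required":["moves"]}

```bash
mkdir -p pics; ls
python3 - <<'E'
from bench import *
import cv2
print(sense(), grip_depth if not callable(grip_depth) else grip_depth())
for n in("scene","top"):
    p,d=grab_frame(n); cv2.imwrite(f"pics/{n}0.png",p); c=camera_info(n); print(n,c)
E
```

```text
pics
{'clock': 0.0, 'joint_pos': array([ 1.10249715,  0.41797041, -0.01028774,  1.61416625,  0.00465535,
        1.11072582, -0.05303047]), 'qd': array([ 0.0005211 , -0.00035036, -0.00043239, -0.00054449,  0.00062226,
       -0.0009906 ,  0.00080601]), 'effort': array([ 8.22270772e-05, -8.51257825e+01,  6.38403464e-01, -4.26002061e+01,
       -4.88438155e-02,  1.86678499e-02,  9.19011632e-05]), 'tcp_pos': array([ 0.25867005, -0.56880887,  0.40403076]), 'eef_rot': array([-3.14034817e+00,  5.89603902e-05,  4.26743153e-01]), 'ft_force': array([ 0.11443768,  0.18647514, -0.05364257]), 'torque': array([ 0.03256877, -0.03198367, -0.01582708]), 'gripper_force': 0.0, 'finger_gap': 0.09392743251741034} 0.1804
scene {'K': array([[483.26437954,   0.        , 320.76645574],
       [  0.        , 483.26437954, 244.66438493],
       [  0.        ,   0.        ,   1.        ]]), 'R': array([[ 0.72594435, -0.68763834,  0.01258185],
       [-0.3193963 , -0.35327764, -0.87930707],
       [ 0.60909014,  0.6343094 , -0.47608905]]), 't': array([-0.40743468,  0.18375326,  0.55484889])}
top {'K': array([[481.98656249,   0.        , 315.90230667],
       [  0.        , 481.98656249, 238.51792808],
       [  0.        ,   0.        ,   1.        ]]), 'R': array([[-0.01339747, -0.99990967,  0.00107586],
       [-0.98931913,  0.01309937, -0.14517598],
       [ 0.14514877, -0.00300936, -0.98940526]]), 't': array([-0.05424001,  0.52810408,  0.9382964 ])}
```

View pics/top0.png

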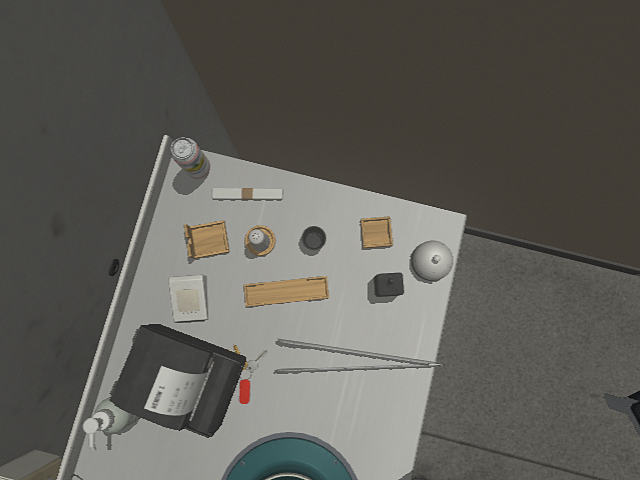

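View pics/scene0.png

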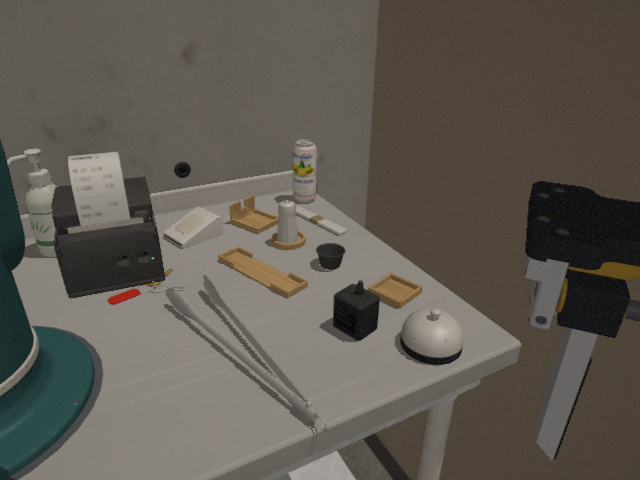

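```bash
cat > h.py <<'E'
from bench import *
import numpy as np, cv2
def cloud(cam,region,d):
    c=camera_info(cam); v,u=np.nonzero(region&(d>0)); z=d[v,u]
    P=np.stack([(u-c["K"][0,2])*z/c["K"][0,0],(v-c["K"][1,2])*z/c["K"][1,1],z],1)
    return (P-c["t"])@c["R"], np.stack([u,v],1)
N=["salt_shaker","sauce_cup","charger","cutlery_sleeve","round_stand","square_stand","charger_dock","long_tray","desk_bell","card_reader"]
def look(names,cam="top"):
    p,d=grab_frame(cam)
    for n in names:
        for m in masks_of(n,cam)[:2]:
            if m["score"]<.3: continue
            P,_=cloud(cam,m["region"],d)
            if len(P)<10: continue
            zt=np.percentile(P[:,2],95)
            T=P[P[:,2]>zt-.012]
            r=cv2.minAreaRect((T[:,:2]*1000).astype(np.float32))
            print(n,cam,"%.2f"%m["score"],np.round(m["extent"]),"ztop %.3f zmin %.3f"%(zt,np.percentile(P[:,2],5)),"rect mm",np.round(r[0],1),np.round(r[1],1),round(r[2],1),"bb",np.round(np.percentile(P[:,:2],[2,98],axis=0)*1000).tolist())
E
python3 -c "
from h import *
look(N)
look(N,'scene')"
```

```text
salt_shaker top 0.78 [259. 240.  19.  22.] ztop 0.085 zmin 0.015 rect mm [526.3  55.4] [29.8 30.2] 44.4 bb [[509.0, 38.0], [540.0, 71.0]]
sauce_cup top 0.86 [314. 239.  27.  24.] ztop 0.030 zmin -0.001 rect mm [531.2 -55.4] [49.2 48.1] 89.6 bb [[509.0, -78.0], [553.0, -33.0]]
sauce_cup top 0.72 [389. 285.  26.  23.] ztop 0.060 zmin 0.035 rect mm [ 433.  -204.3] [43.7 50.8] 2.9 bb [[411.0, -228.0], [454.0, -179.0]]
charger top 0.57 [390. 287.  27.  23.] ztop 0.059 zmin 0.028 rect mm [ 433.2 -204.7] [44.1 51.6] 2.9 bb [[411.0, -229.0], [454.0, -179.0]]
cutlery_sleeve top 0.71 [248. 196.  69.   8.] ztop 0.011 zmin 0.004 rect mm [631.4  84.9] [147.7  25. ] 88.8 bb [[619.0, 14.0], [643.0, 155.0]]
round_stand top 0.92 [259. 240.  29.  38.] ztop 0.014 zmin 0.001 rect mm [529.9  56.9] [62.9 62.7] 72.5 bb [[499.0, 27.0], [559.0, 86.0]]
square_stand top 0.77 [378. 231.  33.  34.] ztop 0.013 zmin 0.001 rect mm [ 544.  -188.2] [63.  63.7] 3.8 bb [[514.0, -217.0], [574.0, -158.0]]
square_stand top 0.32 [246. 194.  68.  15.] ztop 0.011 zmin 0.004 rect mm [630.8  84.9] [147.6  25. ] 89.3 bb [[619.0
[... 1727 characters left out ...]
tray scene 0.77 [262. 272.  86.  50.] ztop 0.012 zmin 0.003 rect mm [425.4   1. ] [ 51.9 172.4] 5.1 bb [[395.0, -84.0], [449.0, 85.0]]
long_tray scene 0.55 [254. 216.  50.  38.] ztop 0.039 zmin 0.002 rect mm [508.  143.3] [151.8  59.7] 71.8 bb [[495.0, 123.0], [567.0, 204.0]]
desk_bell scene 0.84 [432. 336.  64.  58.] ztop 0.045 zmin 0.004 rect mm [ 477.2 -302.5] [62.  70.5] 29.1 bb [[442.0, -339.0], [505.0, -271.0]]
desk_bell scene 0.52 [322. 221.  50.  30.] ztop 0.010 zmin 0.003 rect mm [629.  81.] [144.1  25.3] 89.9 bb [[618.0, 10.0], [639.0, 144.0]]
card_reader scene 0.83 [192. 227.  58.  41.] ztop 0.038 zmin 0.004 rect mm [426.3 200.1] [56.4 73. ] 6.5 bb [[366.0, 164.0], [453.0, 230.0]]
```

Both views agree to about 2 mm: sleeve (631,85), tray (424,2), charger (432,-205), dock about (532,163), shaker (526,56), cup (531,-55), square stand (544,-188). In the top picture the sleeve is at (247,193), the shaker at (259,240) in the round stand and the dock at (207,240). Next I refine the yaws of the stands and check the tall obstacles.

Run:
```python
from h import *
p,d=grab_frame("top")
for n in["charger_dock","long_tray","square_stand"]:
    m=masks_of(n,"top")[0]
    P,_=cloud("top",cv2.dilate(m["region"].astype(np.uint8),np.ones((3,3)))>0,d)
    for lo,hi in((.003,.018),(.008,.018),(.02,.06)):
        T=P[(P[:,2]>lo)&(P[:,2]<hi)]
        if len(T)>10:
            r=cv2.minAreaRect((T[:,:2]*1000).astype(np.float32)); print(n,lo,np.round(r[0],1),np.round(r[1],1),round(r[2],1),len(T))
P,_=cloud("top",np.ones_like(d,bool),d)
H=P[(P[:,2]>.09)&(P[:,0]>.1)]
for x in np.arange(.1,.8,.04):
    s=H[(H[:,0]>=x)&(H[:,0]<x+.04)]
    if len(s):print(round(x,2),"y",np.round([s[:,1].min(),s[:,1].max()],2),"zmax",round(s[:,2].max(),3))
print(sense()["clock"])
```

```text
charger_dock 0.003 [534.6 163.4] [70.1 74.6] 9.1 856
charger_dock 0.008 [534.1 162.4] [68.5 72.3] 9.5 276
charger_dock 0.02 [527.5 199.4] [67.2  6.5] 10.0 158
long_tray 0.003 [424.1   2.6] [ 48.8 175.2] 6.0 1390
long_tray 0.008 [423.8   2.2] [ 46. 172.] 5.1 240
square_stand 0.003 [ 544.  -188.7] [62.8 64.7] 3.8 713
square_stand 0.008 [ 544.3 -187.3] [62.1 61.9] 3.9 272
0.1 y [0.36 0.42] zmax 0.238
0.14 y [0.13 0.42] zmax 0.28
0.18 y [-0.5   0.41] zmax 0.314
0.22 y [-0.52  0.4 ] zmax 0.349
0.26 y [-0.51  0.39] zmax 0.328
0.3 y [0.1  0.38] zmax 0.345
0.34 y [0.21 0.37] zmax 0.368
0.38 y [0.34 0.36] zmax 0.388
0.42 y [0.33 0.34] zmax 0.412
0.46 y [0.32 0.33] zmax 0.434
0.5 y [0.31 0.32] zmax 0.455
0.54 y [0.3  0.31] zmax 0.476
0.58 y [0.29 0.3 ] zmax 0.496
0.62 y [0.28 0.29] zmax 0.519
0.66 y [-0.7   0.28] zmax 0.54
0.7 y [-0.64  0.27] zmax 0.545
0.74 y [-0.49  0.26] zmax 0.498
0.78 y [-0.34  0.25] zmax 0.439
1.4
```

Emit:
carry_out:
  moves: "0 0 0 0 0 -8; 0 0 0 0 0 -8; 0 0 0 0 0 -8; 0 0 0 0 0 -8; 0 0 0 0 0 -8; 0 0 0 0 0 -8; 0 0 0 0 0 -8; 0 0 0 0 0 -8; 0 0 0 0 0 0"
  grip: 1
  force: 10

```text
clock: 2.3
tcp_pos: [0.2586, -0.569, 0.4046]
eef_rot: [3.142, -0.0, 1.546]
ft_force: [0.1, -0.1, -0.4]
finger_gap: 0.0939
gripper_force: 0.0
```

Emit:
carry_out:
  moves: "0.042 0.022 0 0 0 0;0.042 0.022 0 0 0 0;0.042 0.022 0 0 0 0;0.042 0.022 0 0 0 0;0.042 0.022 0 0 0 0;0.042 0.022 0 0 0 0;0.042 0.022 0 0 0 0;0.042 0.022 0 0 0 0;0.042 0.022 0 0 0 0;0.042 0.022 0 0 0 0;0.042 0.022 0 0 0 0;0.042 0.022 0 0 0 0"
  grip: 0.1

```text
clock: 3.5
tcp_pos: [0.5369, -0.0705, 0.4049]
eef_rot: [3.141, 0.0, 1.538]
ft_force: [0.8, -1.4, 0.2]
finger_gap: 0.0516
gripper_force: 0.0
```

Emit:
carry_out:
  moves: "0.04 0.023 0.03 0 0 0;0.04 0.023 0.03 0 0 0;0.04 0.023 0.03 0 0 0;0.039 0.023 0.03 0 0 0;0 0 0 0 0 0;0 0 0 0 0 0"

```text
clock: 4.1
tcp_pos: [0.6239, 0.0712, 0.2943]
eef_rot: [-3.14, -0.0, 1.542]
ft_force: [0.4, -0.5, -0.1]
finger_gap: 0.0513
gripper_force: 0.0
```

Emit:
carry_out:
  moves: "0 0 0 0 0 0;0 0 0 0 0 0"

```text
clock: 4.3
tcp_pos: [0.624, 0.0691, 0.2963]
eef_rot: [3.14, 0.001, 1.541]
ft_force: [0.9, -0.4, 0.6]
finger_gap: 0.0517
gripper_force: 0.0
```

Run:
```python
from h import *
look(["cutlery_sleeve","salt_shaker"],"scene"); look(["cutlery_sleeve","salt_shaker"]); print(sense()["joint_pos"],sense()["tcp_pos"])
```

```text
cutlery_sleeve scene 0.70 [323. 220.  50.  29.] ztop 0.010 zmin 0.002 rect mm [634.3  80.7] [144.1  34.1] 88.2 bb [[618.0, 11.0], [641.0, 145.0]]
cutlery_sleeve scene 0.62 [252. 215.  46.  35.] ztop 0.039 zmin 0.003 rect mm [526.4 197.6] [67.9  9.3] 6.8 bb [[495.0, 123.0], [566.0, 204.0]]
salt_shaker scene 0.67 [288. 222.  18.  46.] ztop 0.082 zmin 0.011 rect mm [522.7  49.1] [19.8 31.5] 57.7 bb [[509.0, 37.0], [550.0, 71.0]]
salt_shaker scene 0.56 [355. 310.  45.  55.] ztop 0.057 zmin 0.008 rect mm [ 431.3 -206.4] [43.3 51. ] 2.5 bb [[410.0, -232.0], [450.0, -185.0]]
salt_shaker top 0.31 [387. 287.  27.  24.] ztop 0.059 zmin 0.021 rect mm [ 433.2 -204.8] [44.  52.2] 2.9 bb [[411.0, -229.0], [454.0, -179.0]]
[ 0.20566879  0.59033373 -0.5020624   1.68343157  0.33480375  0.95393619
 -0.44851726] [0.62393937 0.06997112 0.29557839]
```

Emit:
carry_out:
  moves: "0.008 0.0035 0 0 0 -0.5;0.007 0.003 0 0 0 0;0 0 0.03 0 0 0;0 0 0.03 0 0 0;0 0 0.02 0 0 0;0 0 0.005 0 0 0;0 0 0 0 0 0"

```text
clock: 5.3
tcp_pos: [0.6309, 0.0859, 0.21]
eef_rot: [-3.141, -0.0, 1.553]
ft_force: [0.0, -0.5, 0.4]
finger_gap: 0.0518
gripper_force: 0.0
```

Emit:
carry_out:
  moves: "0 0 0.005 0 0 0;0 0 0.003 0 0 0;0 0 0 0 0 0"

```text
clock: 5.6
tcp_pos: [0.6309, 0.0852, 0.2025]
eef_rot: [3.141, -0.0, 1.552]
ft_force: [0.0, -0.4, -0.4]
finger_gap: 0.0515
gripper_force: 0.0
```

Emit:
carry_out:
  moves: "0 0 0 0 0 0;0 0 0 0 0 0;0 0 0 0 0 0;0 0 0 0 0 0;0 0 0 0 0 0"
  grip: -1
  force: 12

```text
clock: 6.1
tcp_pos: [0.6308, 0.0852, 0.2024]
eef_rot: [3.141, -0.0, 1.553]
ft_force: [-0.4, -0.6, 1.7]
finger_gap: 0.0241
gripper_force: 12.0
```

Emit:
carry_out:
  moves: "0 0 -0.02 0 0 0;0 0 -0.035 0 0 0;0 0 -0.035 0 0 0;0 0 -0.03 0 0 0;-0.014 -0.034 0 0 0 0;-0.014 -0.034 0 0 0 0;-0.015 -0.035 0 0 0 0;-0.015 -0.035 0 0 0 0;-0.015 -0.035 0 0 0 0;-0.014 -0.0325 0 0 0 0;0 0 0 0 0 -6.5;0 0 0 0 0 0"

```text
clock: 7.3
tcp_pos: [0.4234, 0.0017, 0.3226]
eef_rot: [3.141, 0.001, 1.668]
ft_force: [0.7, 0.3, 0.1]
finger_gap: 0.0238
gripper_force: 12.0
```

Run:
```python
from h import *
p,d=grab_frame("scene"); cv2.imwrite("pics/s1.png",p)
look(["cutlery_sleeve"],"scene"); look(["cutlery_sleeve"]); print(sense()["tcp_pos"],sense()["eef_rot"])
```

```text
cutlery_sleeve scene 0.76 [260. 207.  71.  36.] ztop 0.130 zmin 0.123 rect mm [4.227e+02 4.000e-01] [ 25.  150.1] 5.6 bb [[406.0, -73.0], [437.0, 71.0]]
[0.42415035 0.00229227 0.32218504] [-3.14148806e+00 -5.53900327e-04  1.66460685e+00]
```

Emit:
carry_out:
  moves: "0.001 0.001 0.03 0 0 0;0 0 0.035 0 0 0;0 0 0.03 0 0 0;0 0 0.012 0 0 0;0 0 0.005 0 0 0;0 0 0.002 0 0 0;0 0 0 0 0 0;0 0 0 0 0 0"

```text
clock: 8.35
tcp_pos: [0.425, 0.003, 0.2092]
eef_rot: [3.14, 0.0, 1.666]
ft_force: [-0.0, 0.4, 0.7]
finger_gap: 0.0234
gripper_force: 12.0
```

Emit:
carry_out:
  moves: "0 0 0.0025 0 0 0;0 0 0 0 0 0;0 0 0 0 0 0"

```text
clock: 8.65
tcp_pos: [0.425, 0.003, 0.2061]
eef_rot: [3.141, 0.0, 1.666]
ft_force: [1.8, -0.9, 5.2]
finger_gap: 0.0236
gripper_force: 12.0
```

Emit:
carry_out:
  moves: "0 0 0 0 0 0;0 0 0 0 0 0;0 0 0 0 0 0"
  grip: -0.05

```text
clock: 8.95
tcp_pos: [0.4245, 0.0031, 0.2057]
eef_rot: [-3.141, -0.0, 1.666]
ft_force: [0.1, -0.3, -0.3]
finger_gap: 0.0432
gripper_force: 0.0
```

Emit:
carry_out:
  moves: "0 0 -0.02 0 0 0;0 0 -0.035 0 0 0;0 0 -0.035 0 0 0;0 0 0 0 0 0"

```text
clock: 9.35
tcp_pos: [0.4255, 0.0033, 0.2991]
eef_rot: [3.137, 0.001, 1.666]
ft_force: [-0.1, 0.1, -0.6]
finger_gap: 0.0445
gripper_force: 0.0
```

Run:
```python
from h import *
look(["cutlery_sleeve"],"scene"); p,d=grab_frame("scene"); cv2.imwrite("pics/s2.png",cv2.resize(p[150:400,150:500],None,fx=2,fy=2))
print(sense()["tcp_pos"],sense()["eef_rot"])
```

```text
[0.42437301 0.00292564 0.29534776] [-3.14109785e+00  1.10946856e-04  1.66569981e+00]
```

View pics/s2.png

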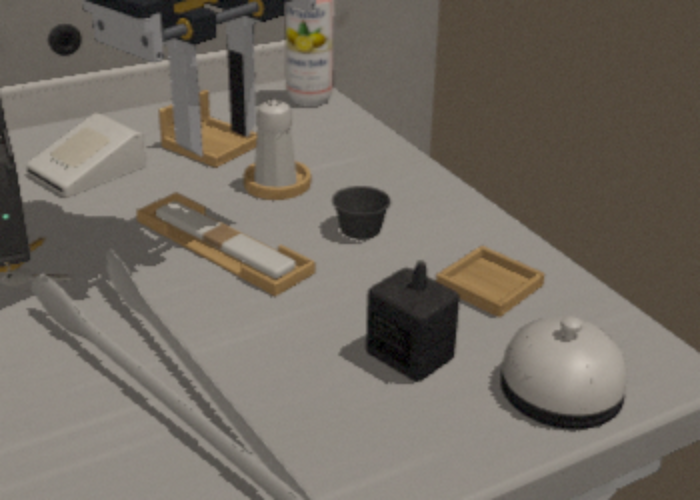

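The sleeve lies flat in the tray (crop centre about (225,240)). Next, the charger.

Emit:
carry_out:
  moves: "0 0 0 0 0 2.7;-0.035 0 0 0 0 0;-0.035 0 0 0 0 0;-0.035 0 0 0 0 0;-0.035 0 0 0 0 0;-0.035 -0.002 0 0 0 0;-0.0335 0 0 0 0 0;0 0 0 0 0 0"
  grip: 0.7
  force: 30

```text
clock: 10.3
tcp_pos: [0.432, -0.2089, 0.2943]
eef_rot: [-3.14, -0.001, 1.614]
ft_force: [0.2, 0.8, -0.7]
finger_gap: 0.0795
gripper_force: 0.0
```

Run:
```python
from h import *
look(["charger"],"scene")
print(sense()["tcp_pos"],sense()["eef_rot"])
```

```text
charger scene 0.89 [355. 311.  48.  58.] ztop 0.057 zmin 0.006 rect mm [ 431.  -206.3] [43.3 51.7] 1.6 bb [[410.0, -232.0], [451.0, -184.0]]
[ 0.43233655 -0.20524571  0.29449867] [-3.13972830e+00 -1.53559213e-03  1.61791773e+00]
```

Emit:
carry_out:
  moves: "0 0 0.03 0 0 0;0 0 0.03 0 0 0;0 0 0.011 0 0 0;0 0 0 0 0 0"

```text
clock: 10.8
tcp_pos: [0.4324, -0.2041, 0.2235]
eef_rot: [-3.139, -0.002, 1.621]
ft_force: [-0.6, 0.5, 0.9]
finger_gap: 0.0798
gripper_force: 0.0
```

Emit:
carry_out:
  moves: "0 0 0 0 0 0;0 0 0 0 0 0;0 0 0 0 0 0;0 0 0 0 0 0;0 0 0 0 0 0"
  grip: -1
  force: 30

```text
clock: 11.3
tcp_pos: [0.4328, -0.2054, 0.2251]
eef_rot: [3.141, 0.0, 1.619]
ft_force: [-0.1, 0.8, 4.8]
finger_gap: 0.0439
gripper_force: 30.0
```

Emit:
carry_out:
  moves: "0 0 -0.02 0 0 0;0 0 -0.045 0 0 0;0 0 -0.045 0 0 0;0.034 0.011 0 0 0 0;0.036 0.012 0 0 0 0;0.036 0.012 0 0 0 0;0.036 0.012 0 0 0 0;0.036 0.012 0 0 0 0;0.036 0.012 0 0 0 0;0.036 0.012 0 0 0 0;0.036 0.012 0 0 0 0;0.036 0.012 0 0 0 0"

```text
clock: 12.5
tcp_pos: [0.5242, 0.1229, 0.3348]
eef_rot: [-3.141, 0.0, 1.619]
ft_force: [0.7, 0.5, -1.7]
finger_gap: 0.044
gripper_force: 30.0
```

Emit:
carry_out:
  moves: "0.036 0.012 0 0 0 0;0 0 0 0 0 -6.7;0 0 0 0 0 0;0 0 0 0 0 0"

```text
clock: 12.9
tcp_pos: [0.5343, 0.1572, 0.3345]
eef_rot: [-3.141, 0.0, 1.732]
ft_force: [-0.1, 0.1, -1.6]
finger_gap: 0.0437
gripper_force: 30.0
```

Run:
```python
from h import *
p,d=grab_frame("scene"); cv2.imwrite("pics/s3.png",cv2.resize(p[50:300,150:450],None,fx=2,fy=2))
look(["charger"],"scene")
print(sense()["tcp_pos"],sense()["eef_rot"],sense()["finger_gap"])
```

```text
charger scene 0.73 [253. 155.  35.  45.] ztop 0.168 zmin 0.114 rect mm [534.3 149.9] [51.5 47.2] 29.2 bb [[509.0, 129.0], [590.0, 277.0]]
[0.53438404 0.15707921 0.33483243] [-3.14158329e+00  4.30025298e-04  1.73249292e+00] 0.04393224585522492
```

View pics/s3.png

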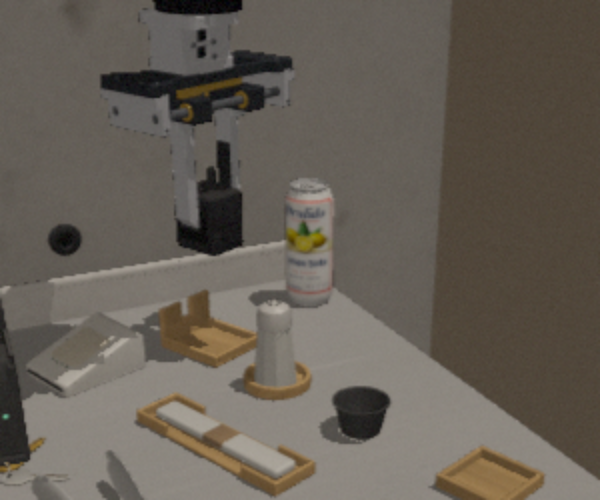

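The charger hangs level above the dock (crop (210,220)). Lowering it.

Emit:
carry_out:
  moves: "0.0065 0 0 0 0 0;0 0 0.035 0 0 0;0 0 0.035 0 0 0;0 0 0.02 0 0 0;0 0 0.009 0 0 0;0 0 0.003 0 0 0;0 0 0 0 0 0;0 0 0 0 0 0"

```text
clock: 13.85
tcp_pos: [0.5336, 0.1646, 0.2338]
eef_rot: [3.14, -0.0, 1.736]
ft_force: [-0.3, -0.5, -1.7]
finger_gap: 0.0439
gripper_force: 30.0
```

Emit:
carry_out:
  moves: "0 0 0.003 0 0 0;0 0 0.002 0 0 0;0 0 0.001 0 0 0;0 0 0 0 0 0"

```text
clock: 14.25
tcp_pos: [0.5335, 0.1648, 0.2286]
eef_rot: [3.14, 0.001, 1.736]
ft_force: [-10.7, -5.4, 34.2]
finger_gap: 0.0438
gripper_force: 30.0
```

Emit:
carry_out:
  moves: "0 0 -0.0005 0 0 0;0 0 0 0 0 0;0 0 0 0 0 0"
  grip: 0.4

```text
clock: 14.55
tcp_pos: [0.5333, 0.1644, 0.2273]
eef_rot: [3.141, -0.0, 1.736]
ft_force: [0.4, -0.1, -0.1]
finger_gap: 0.064
gripper_force: 0.0
```

Emit:
carry_out:
  moves: "0 0 0 0 0 0;0 0 -0.02 0 0 0;0 0 -0.04 0 0 0;0 0 -0.04 0 0 0;0 0 0 0 0 0;0 0 0 0 0 0"

```text
clock: 15.15
tcp_pos: [0.5334, 0.1643, 0.3278]
eef_rot: [3.14, 0.0, 1.735]
ft_force: [-0.3, 1.3, -0.5]
finger_gap: 0.0658
gripper_force: 0.0
```

Run:
```python
from h import *
p,d=grab_frame("scene"); cv2.imwrite("pics/s4.png",cv2.resize(p[100:300,150:390],None,fx=3,fy=3)[:600])
look(["charger","charger_dock","salt_shaker","round_stand"],"scene")
print(sense()["tcp_pos"],sense()["eef_rot"],sense()["finger_gap"])
```

```text
charger scene 0.95 [253. 208.  32.  38.] ztop 0.061 zmin 0.010 rect mm [532.5 163.1] [45.2 52.3] 9.0 bb [[508.0, 136.0], [553.0, 184.0]]
charger scene 0.33 [289. 241.  33.  17.] ztop 0.013 zmin 0.001 rect mm [524.   51.1] [50.6 61. ] 54.0 bb [[498.0, 25.0], [557.0, 82.0]]
charger_dock scene 0.97 [254. 220.  48.  27.] ztop 0.038 zmin 0.001 rect mm [504.6 195.6] [22.8  8.3] 5.3 bb [[494.0, 122.0], [567.0, 196.0]]
salt_shaker scene 0.84 [289. 222.  19.  46.] ztop 0.083 zmin 0.012 rect mm [524.4  52.2] [25.9 31. ] 53.0 bb [[509.0, 37.0], [538.0, 65.0]]
round_stand scene 0.68 [289. 239.  34.  14.] ztop 0.013 zmin 0.003 rect mm [524.1  50. ] [49.  59.6] 58.3 bb [[498.0, 25.0], [557.0, 79.0]]
[0.53310395 0.16445211 0.32643419] [-3.14013189e+00 -2.00081072e-04  1.73602169e+00] 0.06565849811237205
```

View pics/s4.png

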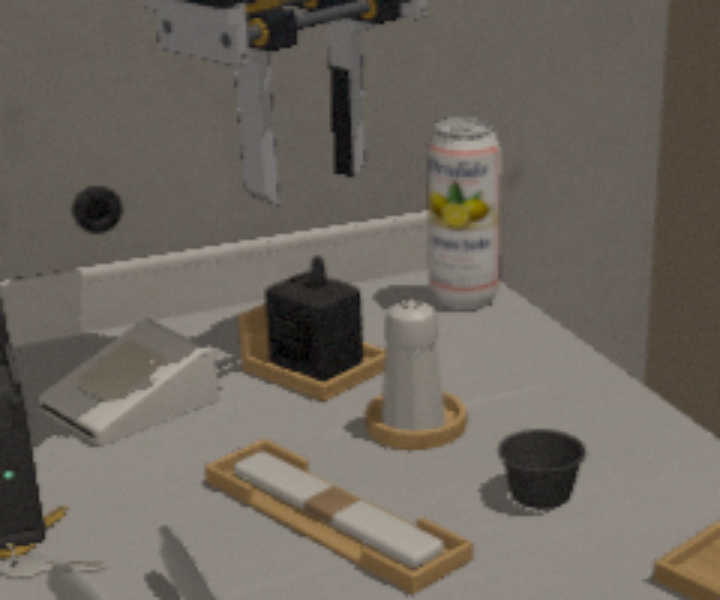

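The charger stands in the dock (crop (315,325)), with its top at 61 mm as expected. Next, the shaker.

Emit:
carry_out:
  moves: "0 0 0 0 0 8.5;-0.02 -0.004 0 0 0 1;-0.03 -0.003 0 0 0 0;-0.03 0 0 0 0 0;-0.029 0 0 0 0 0;0 0 0 0 0 0;0 0 0 0 0 0"
  force: 30

```text
clock: 16.15
tcp_pos: [0.5265, 0.0552, 0.327]
eef_rot: [-3.141, -0.0, 1.569]
ft_force: [-0.2, 1.4, 0.3]
finger_gap: 0.0658
gripper_force: 0.0
```

Emit:
carry_out:
  moves: "0 0 0 0 0 0"

```text
clock: 16.25
tcp_pos: [0.5265, 0.0563, 0.3271]
eef_rot: [-3.141, -0.001, 1.571]
ft_force: [0.3, 0.5, -0.8]
finger_gap: 0.066
gripper_force: 0.0
```

Emit:
carry_out:
  moves: "0 0 0.035 0 0 0;0 0 0.035 0 0 0;0 0 0.022 0 0 0;0 0 0.008 0 0 0;0 0 0 0 0 0"

```text
clock: 16.75
tcp_pos: [0.5264, 0.0562, 0.2267]
eef_rot: [-3.14, -0.0, 1.571]
ft_force: [-0.2, -0.2, -0.4]
finger_gap: 0.0656
gripper_force: 0.0
```

Emit:
carry_out:
  moves: "0 0 0 0 0 0;0 0 0 0 0 0;0 0 0 0 0 0;0 0 0 0 0 0;0 0 0 0 0 0"
  grip: -1
  force: 25

```text
clock: 17.25
tcp_pos: [0.5267, 0.0554, 0.2278]
eef_rot: [3.141, 0.0, 1.57]
ft_force: [-0.3, -0.9, 6.3]
finger_gap: 0.0348
gripper_force: 25.2
```

Emit:
carry_out:
  moves: "0 0 -0.02 0 0 0;0 0 -0.03 0 0 0;0 0 -0.02 0 0 0;-0.03 0.002 0 0 0 0;-0.035 0.003 0 0 0 0;-0.035 0.0025 0 0 0 0;-0.035 0.0025 0 0 0 0;-0.035 0.0025 0 0 0 0;-0.035 0.0025 0 0 0 0;-0.0385 0.0025 0 0 0 0;0 0 0 0 0 -3.8;0 0 0 0 0 0"

```text
clock: 18.45
tcp_pos: [0.5435, -0.189, 0.297]
eef_rot: [-3.141, -0.0, 1.636]
ft_force: [1.2, 1.1, -1.0]
finger_gap: 0.0345
gripper_force: 24.9
```

Run:
```python
from h import *
p,d=grab_frame("scene"); cv2.imwrite("pics/s5.png",cv2.resize(p[150:350,280:520],None,fx=3,fy=3)[:600])
look(["salt_shaker","square_stand"],"scene");look(["round_stand"])
print(sense()["tcp_pos"],sense()["eef_rot"],sense()["finger_gap"])
```

```text
salt_shaker scene 0.69 [399. 231.  28.  58.] ztop 0.151 zmin 0.076 rect mm [ 545.6 -193.8] [42.9 16.2] 34.5 bb [[523.0, -206.0], [562.0, -174.0]]
salt_shaker scene 0.64 [254. 206.  33.  40.] ztop 0.061 zmin 0.010 rect mm [531.1 163.8] [44.9 54.3] 8.9 bb [[508.0, 136.0], [554.0, 184.0]]
square_stand scene 0.74 [394. 293.  55.  32.] ztop 0.012 zmin 0.002 rect mm [ 543.  -182.4] [64.7 74.1] 3.5 bb [[512.0, -219.0], [573.0, -158.0]]
square_stand scene 0.33 [290. 239.  36.  22.] ztop 0.012 zmin 0.002 rect mm [529.   55.5] [63.4 60. ] 48.8 bb [[498.0, 25.0], [557.0, 84.0]]
[ 0.54392587 -0.1873604   0.29735132] [-3.14156921e+00 -5.10178357e-05  1.63670573e+00] 0.03471318196937836
```

View pics/s5.png

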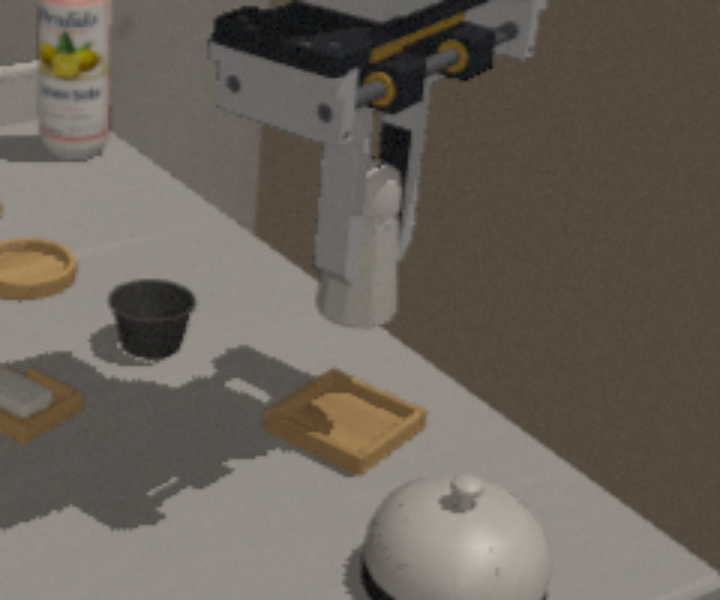

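```bash
cat > tilt.py <<'E'
from h import *
from scipy.optimize import least_squares
def tilt(x,y,zb):
    p,d=grab_frame("scene"); m=masks_of("salt_shaker","scene")
    P=None
    for k in m:
        Q,_=cloud("scene",k["region"],d)
        if np.hypot(*(np.median(Q[:,:2],0)-[x,y]))<.04: P=Q;break
    P=P[(np.hypot(P[:,0]-x,P[:,1]-y)<.035)&(P[:,2]>zb)]
    for lo in np.arange(P[:,2].min(),P[:,2].max(),.012):
        S=P[(P[:,2]>=lo)&(P[:,2]<lo+.012)]
        if len(S)<8: continue
        f=least_squares(lambda q:np.hypot(S[:,0]-q[0],S[:,1]-q[1])-q[2],[x,y,.018],loss="soft_l1",f_scale=.001,bounds=([x-.05,y-.05,.008],[x+.05,y+.05,.024]))
        print("z %.3f n %d"%(lo+.006,len(S)),np.round(f.x*1000,1))
E
python3 -c "
from tilt import *
s=sense()['tcp_pos'];tilt(s[0],s[1],.05)"
```

```text
z 0.079 n 166 [ 543.6 -186.1   19.5]
z 0.091 n 184 [ 543.3 -186.1   18.6]
z 0.103 n 94 [ 543.6 -184.9   18.6]
z 0.115 n 90 [ 543.5 -186.6   16.2]
z 0.127 n 81 [ 543.7 -185.2   16.2]
z 0.139 n 88 [ 543.9 -186.6   15.6]
z 0.151 n 113 [ 542.3 -192.8    8. ]
```

```bash
python3 -c "
from h import *
c=camera_info('scene')
for z in(.154,.14,.115,.0745):
    q=c['K']@(c['R']@np.array([.5436,-.186,z])+c['t']); print(z,(q[:2]/q[2]-[280,150])*3)"
```

```text
0.154 [366.54424874 159.65692709]
0.14 [363.85883048 186.28702131]
0.115 [359.18828084 232.60277745]
0.0745 [351.94410085 304.44007692]
```

The circle fits give the same centre at every body height, so the shaker is upright. The lean in the picture comes from perspective and the finger covering part of it. Lowering it.

Emit:
carry_out:
  moves: "-0.0015 0 0.02 0 0 0;0 0 0.03 0 0 0;0 0 0.011 0 0 0;0 0 0.003 0 0 0;0 0 0 0 0 0;0 0 0 0 0 0"

```text
clock: 19.45
tcp_pos: [0.5443, -0.1896, 0.2343]
eef_rot: [3.14, 0.0, 1.636]
ft_force: [0.4, -0.7, -1.2]
finger_gap: 0.0345
gripper_force: 24.9
```

Emit:
carry_out:
  moves: "0 0 0.002 0 0 0;0 0 0.0015 0 0 0;0 0 0 0 0 0"

```text
clock: 19.75
tcp_pos: [0.5439, -0.1897, 0.2298]
eef_rot: [3.142, 0.0, 1.636]
ft_force: [0.3, -0.2, -1.4]
finger_gap: 0.0344
gripper_force: 24.9
```

Emit:
carry_out:
  moves: "0 0 0.002 0 0 0;0 0 0 0 0 0;0 0 0 0 0 0"

```text
clock: 20.05
tcp_pos: [0.544, -0.1897, 0.2279]
eef_rot: [3.141, 0.0, 1.636]
ft_force: [-0.0, 0.4, 1.7]
finger_gap: 0.0344
gripper_force: 25.0
```

Emit:
carry_out:
  moves: "0 0 0.001 0 0 0;0 0 0 0 0 0"

```text
clock: 20.25
tcp_pos: [0.5441, -0.1896, 0.2277]
eef_rot: [3.141, 0.001, 1.636]
ft_force: [-7.4, 0.4, 18.7]
finger_gap: 0.0346
gripper_force: 25.7
```

Emit:
carry_out:
  moves: "0 0 0 0 0 0;0 0 0 0 0 0;0 0 0 0 0 0"
  grip: 0.4

```text
clock: 20.55
tcp_pos: [0.5439, -0.1896, 0.2266]
eef_rot: [-3.141, -0.0, 1.636]
ft_force: [-0.9, 0.5, 0.5]
finger_gap: 0.0551
gripper_force: 0.0
```

Emit:
carry_out:
  moves: "0 0 -0.02 0 0 0;0 0 -0.04 0 0 0;0 0 -0.04 0 0 0;0 0 0 0 0 0;0 0 0 0 0 0"

```text
clock: 21.05
tcp_pos: [0.5439, -0.1898, 0.3272]
eef_rot: [3.141, 0.001, 1.636]
ft_force: [-0.6, -0.2, -0.1]
finger_gap: 0.0658
gripper_force: 0.0
```

Run:
```python
from tilt import *
s=sense()['tcp_pos'];tilt(s[0],s[1],.01)
cam="scene"; look(["sauce_cup","round_stand"],cam); look(["sauce_cup","round_stand"])
print(sense()["tcp_pos"],sense()["eef_rot"],sense()["finger_gap"])
```

```text
z 0.016 n 174 [ 543.1 -188.7   18.9]
z 0.028 n 178 [ 543.7 -188.3   18.4]
z 0.040 n 175 [ 543.4 -188.3   17.1]
z 0.052 n 163 [ 543.5 -188.5   16. ]
z 0.064 n 129 [ 543.6 -188.7   15.6]
z 0.076 n 189 [ 542.2 -189.3   13.5]
z 0.088 n 73 [ 541.7 -190.     8. ]
sauce_cup scene 0.56 [330. 256.  29.  26.] ztop 0.029 zmin 0.005 rect mm [529.  -56.3] [50.7 45.9] 38.3 bb [[508.0, -78.0], [553.0, -33.0]]
round_stand scene 0.77 [287. 238.  36.  20.] ztop 0.013 zmin 0.002 rect mm [534.9  59. ] [77.7 62.1] 28.1 bb [[499.0, 26.0], [558.0, 86.0]]
sauce_cup top 0.96 [313. 238.  27.  26.] ztop 0.030 zmin -0.000 rect mm [531.2 -54.9] [47.9 48.2] 62.4 bb [[509.0, -78.0], [553.0, -33.0]]
round_stand top 0.59 [260. 241.  31.  38.] ztop 0.013 zmin 0.001 rect mm [529.4  55.9] [61.  63.4] 62.8 bb [[501.0, 28.0], [559.0, 84.0]]
[ 0.54390252 -0.18957014  0.32623178] [-3.14087250e+00 -5.65979772e-04  1.63645010e+00] 0.06559003125875523
```

The shaker stands upright in the square stand, centred at (543.5,-188.5). Last, the cup.

Emit:
carry_out:
  moves: "0.03 -0.001 0 0 0 0;0.035 -0.001 0 0 0 0;0.035 -0.0015 0 0 0 0;0.035 -0.001 0 0 0 0;0 0 0 0 0 0;0 0 0.03 0 0 0;0 0 0.03 0 0 0;0 0 0 0 0 0;0 0 0 0 0 0"
  grip: 0.7

```text
clock: 22.35
tcp_pos: [0.5308, -0.0553, 0.2671]
eef_rot: [-3.141, -0.001, 1.636]
ft_force: [-0.3, 0.8, 0.0]
finger_gap: 0.08
gripper_force: 0.0
```

Emit:
carry_out:
  moves: "0 0 0.03 0 0 0;0 0 0.015 0 0 0;0 0 0.007 0 0 0;0 0 0 0 0 0;0 0 0 0 0 0"

```text
clock: 22.85
tcp_pos: [0.5309, -0.0552, 0.2156]
eef_rot: [3.141, 0.0, 1.636]
ft_force: [-0.0, -0.5, 0.5]
finger_gap: 0.0797
gripper_force: 0.0
```

Emit:
carry_out:
  moves: "0 0 0 0 0 0;0 0 0 0 0 0;0 0 0 0 0 0;0 0 0 0 0 0;0 0 0 0 0 0;0 0 0 0 0 0"
  grip: -1
  force: 5

```text
clock: 23.45
tcp_pos: [0.5307, -0.0552, 0.2149]
eef_rot: [3.141, 0.0, 1.636]
ft_force: [0.4, -0.8, 2.0]
finger_gap: 0.0493
gripper_force: 5.0
```

Emit:
carry_out:
  moves: "0 0 -0.015 0 0 0;0 0 -0.02 0 0 0;0 0 -0.015 0 0 0;0.02 0.001 0 0 0 0;0.025 0.0015 0 0 0 0;0.025 0.0015 0 0 0 0;0.025 0.001 0 0 0 0;0.0165 0.001 0 0 0 0;0 0 0 0 0 0;0 0 0 0 0 0"

```text
clock: 24.45
tcp_pos: [0.5293, 0.0562, 0.2653]
eef_rot: [3.141, 0.0, 1.637]
ft_force: [-0.1, -0.8, 0.2]
finger_gap: 0.0492
gripper_force: 5.0
```

Run:
```python
from h import *
p,d=grab_frame("scene"); cv2.imwrite("pics/s6.png",cv2.resize(p[120:320,200:440],None,fx=3,fy=3)[:600])
look(["sauce_cup"],"scene")
print(sense()["tcp_pos"],sense()["eef_rot"],sense()["finger_gap"])
```

```text
sauce_cup scene 0.70 [291. 210.  24.  25.] ztop 0.079 zmin 0.053 rect mm [534.6  52. ] [52.5 36.5] 50.7 bb [[508.0, 32.0], [552.0, 77.0]]
[0.52937139 0.05541964 0.26494929] [-3.14158474e+00  3.51234435e-04  1.63495207e+00] 0.049325738052836514
```

View pics/s6.png

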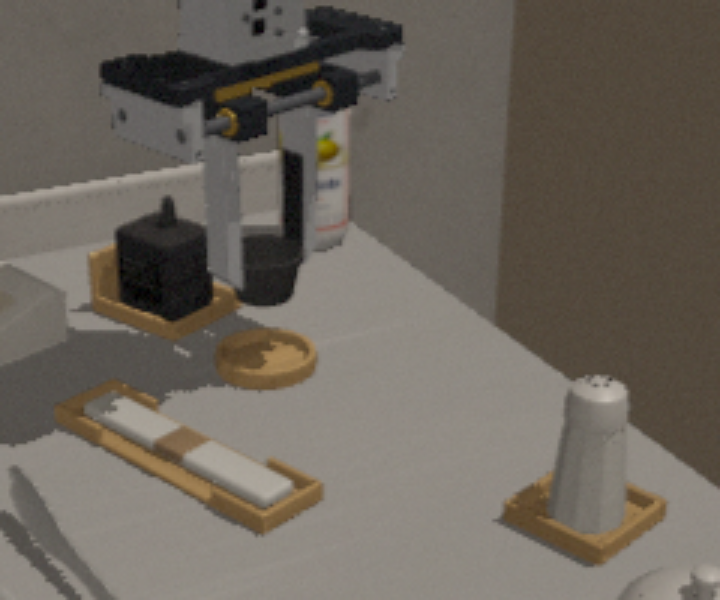

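The cup is level above the round stand (crop (270,270) over (265,355)). The shaker, sleeve and charger are all seated.

Emit:
carry_out:
  moves: "0 0 0.025 0 0 0;0 0 0.015 0 0 0;0 0 0.004 0 0 0;0 0 0.002 0 0 0;0 0 0 0 0 0;0 0 0 0 0 0"

```text
clock: 25.2
tcp_pos: [0.5295, 0.0565, 0.2193]
eef_rot: [3.141, -0.0, 1.636]
ft_force: [-0.4, -0.7, -0.3]
finger_gap: 0.0493
gripper_force: 5.0
```

Emit:
carry_out:
  moves: "0 0 0.001 0 0 0;0 0 0 0 0 0"

```text
clock: 25.4
tcp_pos: [0.5296, 0.0565, 0.2182]
eef_rot: [3.141, -0.0, 1.636]
ft_force: [0.7, -0.4, 4.9]
finger_gap: 0.0492
gripper_force: 5.0
```

Emit:
carry_out:
  moves: "0 0 0 0 0 0;0 0 0 0 0 0;0 0 0 0 0 0;0 0 0 0 0 0"
  grip: 0.5

```text
clock: 25.8
tcp_pos: [0.5292, 0.0564, 0.2177]
eef_rot: [-3.141, -0.0, 1.636]
ft_force: [-0.7, -0.0, -0.3]
finger_gap: 0.0703
gripper_force: 0.0
```

Emit:
carry_out:
  moves: "0 0 -0.02 0 0 0;0 0 -0.04 0 0 0;0 0 -0.05 0 0 0;0 0 -0.05 0 0 0;-0.02 -0.03 -0.03 0 0 0;-0.02 -0.03 -0.03 0 0 0;-0.03 -0.03 0 0 0 0;-0.03 -0.03 0 0 0 0;-0.03 -0.03 0 0 0 0;-0.03 -0.03 0 0 0 0;0 0 0 0 0 0;0 0 0 0 0 0"

```text
clock: 27.0
tcp_pos: [0.3599, -0.1152, 0.438]
eef_rot: [3.141, 0.001, 1.635]
ft_force: [-0.1, -0.1, 0.9]
finger_gap: 0.0707
gripper_force: 0.0
```

Run:
```python
from h import *
p,d=grab_frame("scene"); cv2.imwrite("pics/s7.png",cv2.resize(p[170:370,160:480],None,fx=2.5,fy=2.5))
look(N,"scene"); p,d=grab_frame("top"); cv2.imwrite("pics/t7.png",p)
look(["sauce_cup","round_stand","charger","cutlery_sleeve"])
s=sense();print(s["tcp_pos"],s["clock"])
```

```text
salt_shaker scene 0.94 [395. 272.  26.  55.] ztop 0.083 zmin 0.010 rect mm [ 539.6 -191.9] [24.9 27.2] 79.4 bb [[524.0, -207.0], [552.0, -175.0]]
sauce_cup scene 0.76 [289. 233.  28.  20.] ztop 0.033 zmin 0.009 rect mm [528.8  55.5] [51.3 49.2] 27.1 bb [[506.0, 32.0], [552.0, 80.0]]
charger scene 0.83 [255. 206.  32.  38.] ztop 0.061 zmin 0.011 rect mm [530.  162.6] [42.8 52.7] 9.1 bb [[508.0, 136.0], [554.0, 185.0]]
cutlery_sleeve scene 0.98 [264. 268.  65.  42.] ztop 0.014 zmin 0.007 rect mm [423.3   2. ] [ 25.3 150.7] 5.7 bb [[408.0, -71.0], [439.0, 70.0]]
round_stand scene 0.70 [289. 241.  37.  18.] ztop 0.013 zmin 0.001 rect mm [523.8  51.3] [52.6 62.2] 48.5 bb [[498.0, 25.0], [557.0, 82.0]]
charger_dock scene 0.97 [254. 220.  52.  23.] ztop 0.036 zmin 0.001 rect mm [503.7 193.6] [20.1  5.4] 10.2 bb [[494.0, 122.0], [568.0, 196.0]]
long_tray scene 0.64 [263. 273.  87.  54.] ztop 0.012 zmin 0.001 rect mm [423.2   1.4] [ 48.  174.4] 5.2 bb [[394.0, -85.0], [450.0, 85.0]]
desk_bell scene 0.62 [262. 270.  67.  40.] ztop 0.014 zmin 0.005 rect mm [429.1   2.1] [ 36.8 149.7] 5.8 bb [[4
[... 350 characters left out ...]
4.  26.] ztop 0.037 zmin 0.001 rect mm [508.1 138.9] [ 23.2 119. ] 3.5 bb [[494.0, 121.0], [569.0, 197.0]]
sauce_cup top 0.71 [260. 240.  29.  24.] ztop 0.034 zmin 0.003 rect mm [528.9  56.8] [49. 46.] 88.5 bb [[506.0, 35.0], [551.0, 79.0]]
round_stand top 0.58 [262. 244.  28.  29.] ztop 0.014 zmin 0.002 rect mm [519.   47.8] [32.2 61.7] 38.8 bb [[499.0, 26.0], [547.0, 78.0]]
charger top 0.64 [205. 240.  24.  25.] ztop 0.063 zmin 0.028 rect mm [532.5 163.3] [43.2 50.1] 10.1 bb [[510.0, 137.0], [554.0, 186.0]]
cutlery_sleeve top 0.65 [284. 293.  71.  17.] ztop 0.015 zmin 0.008 rect mm [416.6   2.8] [ 41.1 150.4] 4.8 bb [[408.0, -66.0], [441.0, 75.0]]
[ 0.36015178 -0.11501831  0.43778307] 27.9
```

View pics/s7.png

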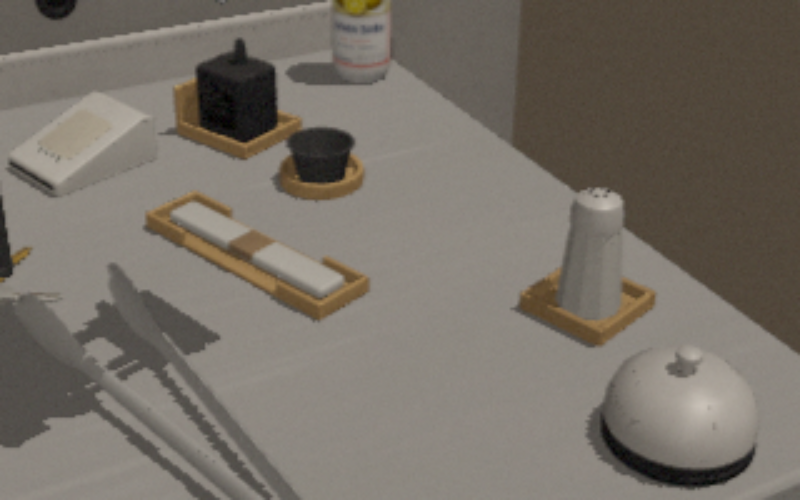

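All four are seated: cup at (320,155), charger (237,95), sleeve (255,248) and shaker (592,255). Their tops are at the expected heights, and the bell and card reader have not moved.

```bash
python3 -c "
from bench import *
print(close_job())"
```

```text
the job is handed in; nothing more can be done
None
```

The job is handed in at about 28 s of the 93 s: the sleeve, charger, shaker and cup each stand in their own stand, placed in the order asked, with the bell and card reader left where they were.

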